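# Seat the keyed impeller cover on the aquarium filter head

## Task

With the fingertips, push the white impeller cover round on the filter head until its notch stands over the brass pin, then press it down until it is fully home on the pin, and leave it there. Push gently, do not pull the cover up, and leave the valve knob and the loose things on the glass shelf as they are.

Things in the scene. Friction and masses are not known exactly. Their poses are not given: they have to be found in the camera images.
- filter: Dark grey filter head, fixed: block 44 mm high, 170 mm wide, from 110 mm on the -x side of the origin (hose stubs to 138) to 90 mm on the +x side, with a black round plate (132 mm across, top at 50) under the cover. Origin on the shelf below the cover's axis, z up. At +x a black block (70 to 88 mm from the axis, 26 mm wide, top at 66 mm) holds the brass pin.
- pin (a point): Point on the axis of the fixed brass pin, 54 mm from the cover's axis, 56 mm above the shelf. The pin is a level round bar of 8 mm diameter, pointing from the black block radially inward to 48 mm from the cover's axis. From above it shows outside the cover's rim (60 to 70 mm from the axis); the rest is under the cover.
- notch (a point): Middle of the cover's notch, 54 mm from the cover's axis, at half the disc's thickness. The notch is 13 mm wide, open at the rim, 15 mm deep radially, and goes right through; a red line on the cover runs to it from the hub. With the notch over the pin, this point is straight above pin.
- hub (a point): Centre of the hub's top, on the cover's vertical axis. Hub: 30 mm across, 18 mm above the disc's upper face. The cover is a white disc of 120 mm diameter, 10 mm thick; raised, as at the start, its underside is 62, its upper face 72 and its hub top 90 mm above the shelf. It turns either way without stops (friction about 0.05 N m) and stays where left.
- post1 (a point): Centre of the top of the first blue finger post on the cover: a cylinder of 12 mm diameter standing 18 mm above the disc's upper face, its axis 42 mm from the cover's axis, 60 degrees anticlockwise (seen from above) from the notch. Its top is level with the hub's.
- post2 (a point): The same for the second blue post, opposite the notch (180 degrees).
- post3 (a point): The same for the third blue post, 60 degrees clockwise from the notch.
- cover (a joint): How far the cover is pressed down, m: 0 = raised, as at the start; 0.011 = fully home. About 4 N moves it down; it stays where left. Off the pin it is blocked at about 0.002 by the pin under the disc; it goes home only with the notch over the pin. Negative = pulled up.
- scraper: Loose silver aluminium scraper lying beside the filter head (its -y side): 190 mm long handle 16 mm wide, 60 mm wide blade, up to 8 mm high. Leave alone.
- pipette: Loose clear plastic pipette, 150 mm long, lying beside the filter head (its +y side). Leave alone.
- bowl: Loose white ceramic feeding bowl, 90 mm across, 35 mm high. Origin under its centre. Leave alone.
- canister: Loose blue twist-cap canister, 68 mm across, 110 mm high. Origin under its centre. Leave alone.
- drops: Loose small amber bottle with white cap, 40 mm across, 100 mm high. Origin under its centre. Leave alone.
- valve (a joint): Angle of the small red turning-knob valve (base fixed to the shelf, between the robot and the filter head, to the left), rad, 0 at the start. Leave alone.

How it is judged:
By the outcome, as a careful person would: the job done as asked, in the order asked, and still so for the second after the job is handed in, with the robot touching nothing.
It also fails if it takes over 45 s, if anything falls off the work surface, if the arm or the gripper's body presses on something with over 40 N, if the wrist force passes 120 N, or if a joint passes its speed limit or range.

## Robot

A 6-joint arm with a two-finger parallel gripper is mounted at the origin on the work surface. World frame = base frame: x ahead of the robot, y to its left, z up, the work surface at z = 0. Lengths are in m, angles in rad, forces in N, time in s.
With the tool pointing down it reaches from about 0.425 to 0.95 m from the base axis. Payload 3.5 kg.
Tool frame: the origin (TCP) lies midway between the tips of the shut fingers; the grasp point (between the pads) lies env.tcp_to_grasp behind it (env.tcp_to_grasp is the distance from the TCP to the grasp point, in m); y points along the fingers, x is the direction in which the jaws open and shut, and the axes are right-handed (so a half turn about y gives the same grasp; the last joint's range is limited). The gripper opens to 85 mm and grips with 20 to 120 N. Pads are 22 mm wide; open, the fingers measure 114 mm over their backs; the gripper's body (76 mm by 85 mm) begins 54 mm behind the grasp point. The pads swing forward as they close: fully open they stand 13 mm farther back than shut.
Start: joints at [-1.4, 0.286, 1.577, -0, 1.279, -0.15], TCP at [0.213, -0.641, 0.196] pointing down, gripper open.
Joint ranges: [-2.77, 2.77], [-0.9, 2.22], [0.21, 2.48], [-1.53, 4.67], [0.24, 2.81], [-2.84, 2.84]. Speed limits (rad/s): [2.79, 2.79, 3.14, 3.14, 3.14, 3.14].

## Interface

Orientations are given as a unit quaternion [w, x, y, z].
In Python, from plant import env gives the robot as it stands. The module is installed in compiled form; this text tells all that it offers.
- The arm moves only by the shell command python3 -m crank 'ROWS'. ROWS is JSON, a list of rows, each a list of 3 entries, a list of its own where there are three numbers: the shift along the tool's x, y, z in cm, then the turn, a rotation vector about the tool's x, y, z in rad, then the gripper command: -1 is shut, 1 is fully open, values between are in proportion. In form: [[[tx, ty, tz], [wx, wy, wz], gripper], ...]. A call has 1 to 10 rows; each row is the pose to reach, as a shift and turn from the pose measured when the call began, along the tool's axes at that moment; what a row does not reach only later rows make up. A row lasts 1/12 s, in which the tool goes at most 41.7 mm and 7.16 degrees, less where a joint would pass 70% of its speed; a pose out of reach is approached as far as the arm can. A call with a gripper value outside its range is refused whole. The fingers move at their own pace and stop on an object; the grip force is fixed at half the most. Time passes only in rows, so rows that repeat a pose let the fingers close. It gives the time, the measured TCP pose, the force and the opening at its end, in the units of the state.
- env.get_state(): the state, without advancing time (a new reading comes with each control period).
- env.capture(name): name is "side" or "top"; returns (picture, depth): 400x640x3 uint8, red, green, blue; 400x640 float32, m along the optical axis (not along the pixel's ray), 0 where there is no reading.
- env.calibration(name): a dict with "camera_matrix" (3x3 intrinsics, pixels), "D" ([k1, k2, p1, p2, k3] as OpenCV has them; the pictures are not rectified), "rvec" (rotation vector, rad) and "tvec" (3), from world to camera coordinates, as OpenCV has them. Camera axes: x right, y down, z forward; pixel columns grow to the right and rows downward; lengths in m; the calibration is good to about 2 mm. A picture is of the moment at which its call begins. calibration takes no time and is no camera call.
- env.close_job(): hands the job in, once; it reports no verdict.
The state is a dict: "t": time; "qpos": joint angles; "joint_velocities": joint speeds; "tau": joint torques, N m; "ee_pos": TCP position; "orientation": TCP orientation; "contact_force": force on the tool from outside, world axes, zero at the start; "ft_torque": the same for the moment, N m; "gripper_width": finger opening in m.
Only numpy, scipy, OpenCV 4.12 (cv2) and the standard library are available. Lean on these libraries where they do the work, as an engineer would, in place of code of your own. Each camera call takes 0.05 s, during which the arm holds its last target. There are 200 camera calls.

## Working session

There is one attempt and no reset: what is moved stays moved. The work goes in short steps, Python scripts to look and compute and a shell command to move; the robot and the scene stay as the last step left them, time stands still between calls to the robot, and variables do not carry over. Pictures are saved under pics/ and viewed, about 8 in all and at most 12, crops included, and the job is handed in when it is done.

```bash
mkdir -p pics; python3 - <<'E'
from plant import env
import cv2,numpy as np
s=env.get_state()
for k in s: print(k,np.round(s[k],3))
print(env.tcp_to_grasp)
for n in("top","side"):
    p,d=env.capture(n); cv2.imwrite(f"pics/{n}0.png",p[:,:,::-1]); np.save(f"{n}_d.npy",d)
    c=env.calibration(n); R=cv2.Rodrigues(np.array(c["rvec"]))[0]
    print(n,np.round(c["camera_matrix"],1).tolist(),np.round(c["D"],3),"cam pos",-R.T@np.array(c["tvec"]).ravel(),"fwd",R[2])
E
```

```text
t 0.0
qpos [-1.4    0.287  1.578  0.     1.279 -0.15 ]
joint_velocities [ 0.001 -0.002  0.001 -0.001 -0.001  0.   ]
tau [ 1.0000e-03 -4.0598e+01 -2.9263e+01 -0.0000e+00  6.0000e-03  0.0000e+00]
ee_pos [ 0.213 -0.64   0.194]
orientation [ 0.574 -0.573  0.414 -0.413]
contact_force [0.758 1.152 0.35 ]
ft_torque [ 0.005 -0.02   0.073]
gripper_width 0.085
0.0187
top [[378.5, 0.0, 318.3], [0.0, 378.5, 199.9], [0.0, 0.0, 1.0]] [-0.041  0.     0.     0.     0.   ] cam pos [ 0.4401273  -0.00781903  1.21298213] fwd [ 7.10749577e-02  6.36907638e-04 -9.97470774e-01]
side [[451.9, 0.0, 312.3], [0.0, 451.9, 197.2], [0.0, 0.0, 1.0]] [0.03 0.   0.   0.   0.  ] cam pos [-0.01814402  0.8189774   0.75941316] fwd [ 0.43538191 -0.69724488 -0.56946656]
```

View pics/top0.png

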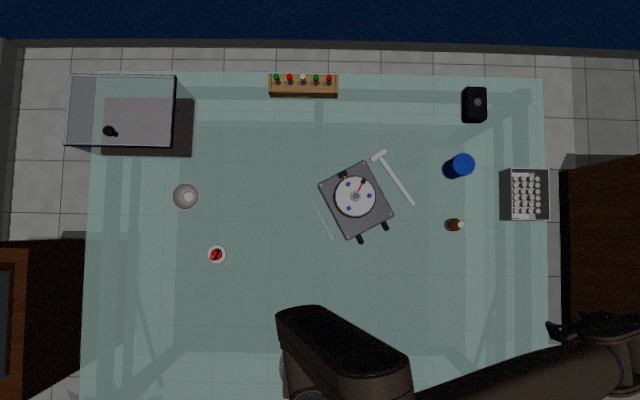

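View pics/side0.png

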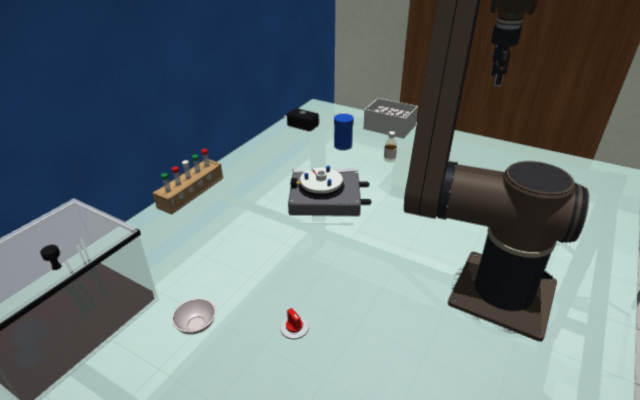

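The top view shows the cover at about (355,195), its red line pointing toward (364,182), and the black pin block at about (343,174). I'll measure these points.

```bash
cat > h.py <<'E'
import cv2,numpy as np
from plant import env
def ray(n,uv,z):
    c=env.calibration(n);K=np.array(c["camera_matrix"]);R=cv2.Rodrigues(np.array(c["rvec"]))[0];t=np.array(c["tvec"]).ravel()
    p=cv2.undistortPoints(np.array(uv,float).reshape(-1,1,2),K,np.array(c["D"])).reshape(-1,2)
    d=np.c_[p,np.ones(len(p))]@R; o=-R.T@t
    return o+d*((z-o[2])/d[:,2])[:,None]
def blobs(m,amin=3):
    n,l,s,c=cv2.connectedComponentsWithStats(m.astype(np.uint8)); return [(c[i],s[i,4],l==i) for i in range(1,n) if s[i,4]>=amin]
def look(n,roi,name=None,drop=0.):
    p,d=env.capture(n); x0,x1,y0,y1=roi
    if name: cv2.imwrite(name,cv2.resize(p[y0:y1,x0:x1,::-1],None,fx=6,fy=6,interpolation=cv2.INTER_CUBIC))
    q=np.zeros_like(p);q[y0:y1,x0:x1]=p[y0:y1,x0:x1];hsv=cv2.cvtColor(q,cv2.COLOR_RGB2HSV);H,S,V=cv2.split(hsv)
    out={}
    for k,m,z in(("blue",(abs(H.astype(int)-112)<14)&(S>130)&(V>50),.090),("red",((H<8)|(H>172))&(S>100)&(V>60),.072),("brass",(H>12)&(H<35)&(S>90)&(V>40),.056),("white",(S<50)&(V>150),.072)):
        out[k]=[(np.round(c,1),a,np.round(ray(n,c,z-drop)[0],4)) for c,a,_ in blobs(m)]
        print(k,*[(c.tolist(),int(a),w[:2].tolist()) for c,a,w in out[k]],sep="\n  ")
    return out
E
python3 - <<'E'
from h import *
look("top",(310,410,145,245),"pics/t1.png")
print("side");look("side",(280,380,150,220),"pics/s1.png")
E
```

```text
blue
  ([347.7, 183.7], 10, [0.5701, -0.0939])
  ([369.0, 195.0], 9, [0.5375, -0.1578])
  ([348.3, 207.9], 9, [0.4979, -0.0967])
red
  ([359.8, 186.7], 13, [0.5638, -0.132])
brass
  ([344.0, 177.0], 9, [0.5946, -0.0848])
white
side
blue
  ([327.5, 168.0], 10, [0.532, -0.1477])
  ([305.8, 174.9], 10, [0.5663, -0.0852])
  ([328.8, 181.8], 12, [0.493, -0.0863])
red
brass
  ([297.5, 182.2], 12, [0.5955, -0.0854])
white
  ([331.2, 177.2], 4281, [0.5127, -0.135])
```

View pics/t1.png

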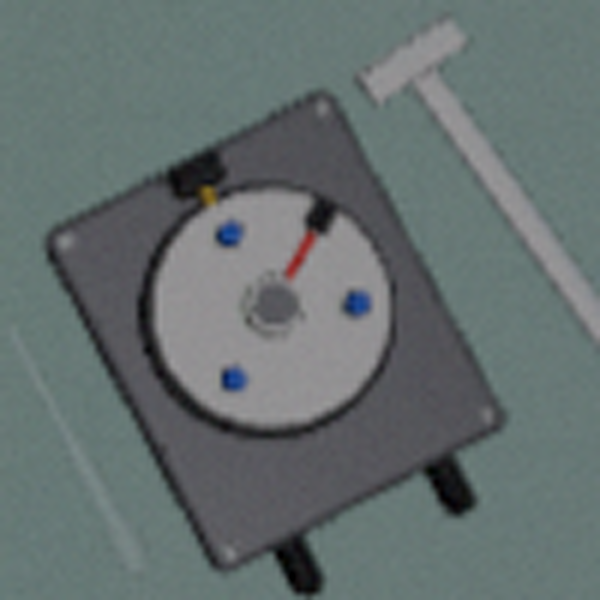

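```bash
python3 - <<'E'
from h import *
from scipy.spatial.transform import Rotation as Ro
c=np.array([[323,105],[65,240],[228,552],[487,415]])/6.+[310,145]-.4
w=ray("top",c,.044)[:,:2]; print(np.round(w,4))
for a,b in((1,0),(2,3),(2,1),(3,0)):
    v=w[b]-w[a]; print(np.hypot(*v),np.degrees(np.arctan2(v[1],v[0])))
P=np.mean([ray("top",[u],.086)[0,:2] for u in([347.7,183.7],[369,195],[348.3,207.9])],0);print("centre",P)
p=ray("top",[[344,177]],.058)[0,:2]-P;print(np.hypot(*p),np.degrees(np.arctan2(p[1],p[0])))
s=env.get_state();print(Ro.from_quat(np.roll(s["orientation"],-1)).as_matrix().round(3))
E
```

```text
[[ 0.6442 -0.1457]
 [ 0.571  -0.0128]
 [ 0.4118 -0.0992]
 [ 0.4845 -0.2319]]
0.15171819796586936 -61.183015884670695
0.15127148478203814 -61.28966742312088
0.18122081551065117 28.50158995558169
0.18150539789630715 28.3609846330296
centre [ 0.53548236 -0.11646873]
0.0668662460953205 28.37885023851015
[[ 0.315 -0.     0.949]
 [-0.949  0.001  0.315]
 [-0.001 -1.     0.   ]]
```

Centre is about (0.536, -0.117), the pin at 28.5° and the notch at -27.4°, so the cover needs about +56° anticlockwise. Sizes agree with those given: pin end 67 mm out, posts on the right circle, and the centre derived from the screws. I'll push post2 (at 152.6°) with shut fingertips.

```bash
python3 -m crank '[[[-4,0,4.2],[0,0,0],-1],[[-7,0,7.3],[0,0,0],-1],[[-10,0,10.4],[0,0,0],-1],[[-13,0,13.5],[0,0,0],-1],[[-16,0,16.6],[0,0,0],-1],[[-19,0,19.8],[0,0,0],-1],[[-22,0,22.9],[0,0,0],-1],[[-25,0,26],[0,0,0],-1],[[-28,0,29.1],[0,0,0],-1],[[-31,0,32.3],[0,0,0],-1]]'
python3 -m crank '[[[-2.5,0.5,2.6],[0,0.1,0],-1],[[-5,1,5.2],[0,0.2,0],-1],[[-7.5,2,7.8],[0,0.3,0],-1],[[-10,3,10.4],[0,0.4,0],-1],[[-12,4,12.5],[0,0.5,0],-1],[[-13.6,4.4,14.1],[0,0.6,0],-1],[[-13.6,4.4,14.1],[0,0.7,0],-1],[[-13.6,4.4,14.1],[0,0.79,0],-1],[[-13.6,4.4,14.1],[0,0.79,0],-1],[[-13.6,4.4,14.1],[0,0.79,0],-1]]'
cat > st.py <<'E'
from h import *
from scipy.spatial.transform import Rotation as Ro
s=env.get_state();R=Ro.from_quat(np.roll(s["orientation"],-1)).as_matrix()
print("t",s["t"],"pos",np.round(s["ee_pos"],4),"F",np.round(s["contact_force"],2),"w",s["gripper_width"],"zang",np.degrees(np.arctan2(R[1,2],R[0,2])),"q",np.round(s["qpos"],2))
def to(p): print("to",p,"tool cm",np.round(R.T@(np.array(p)-s["ee_pos"])*100,2))
E
python3 -c "
from st import *
to([.5125,-.071,.078])"
```

```text
t: 1.03
ee_pos: [0.4071, -0.2697, 0.1951]
orientation: [0.574, -0.573, 0.414, -0.414]
contact_force: [1.1, -0.4, 0.4]
gripper_width: 0.0001
t: 1.87
ee_pos: [0.4981, -0.0961, 0.1513]
orientation: [0.371, -0.371, 0.603, -0.602]
contact_force: [-0.5, -0.2, 0.1]
gripper_width: 0.0001
t 1.8667 pos [ 0.4981 -0.0961  0.1513] F [-0.5  -0.18  0.15] w 0.0001224873126468843 zang -26.762567574993316 q [-0.39 -0.04  2.02  0.    1.16  1.65]
to [0.5125, -0.071, 0.078] tool cm [-2.88  7.33  0.17]
```

```bash
python3 -m crank '[[[-1.5,0,0.2],[0,0,0],-1],[[-2.9,0,0.2],[0,0,0],-1],[[-2.9,1.5,0.2],[0,0,0],-1],[[-2.9,3,0.2],[0,0,0],-1],[[-2.9,4.5,0.2],[0,0,0],-1],[[-2.9,5.4,0.2],[0,0,0],-1],[[-2.9,5.8,0.2],[0,0,0],-1],[[-2.9,5.8,0.2],[0,0,0],-1]]'
python3 -c "
from st import *
to([.5125,-.071,.078])
look('side',(270,390,120,220),'pics/s2.png')"
```

```text
t: 2.53
ee_pos: [0.5122, -0.0711, 0.0924]
orientation: [0.371, -0.371, 0.603, -0.601]
contact_force: [-0.1, 0.5, 0.3]
gripper_width: -0.0002
t 2.5333 pos [ 0.5122 -0.0711  0.0924] F [-0.14  0.52  0.28] w -0.00018383280083964136 zang -26.75299624670444 q [-0.34  0.05  2.04  0.    1.05  1.7 ]
to [0.5125, -0.071, 0.078] tool cm [-0.02  1.44  0.03]
blue
  ([272.4, 121.4], 25, [0.85, -0.3229])
  ([343.6, 132.6], 419, [0.5973, -0.368])
  ([327.5, 168.0], 10, [0.532, -0.1477])
  ([305.8, 174.9], 10, [0.5663, -0.0852])
  ([329.1, 182.1], 14, [0.4913, -0.085])
red
brass
  ([387.7, 146.5], 14, [0.4574, -0.4101])
  ([297.7, 182.4], 12, [0.5946, -0.0849])
white
  ([330.2, 170.3], 6603, [0.5335, -0.1665])
  ([389.0, 132.0], 3, [0.4836, -0.4777])
  ([309.4, 148.0], 22, [0.6573, -0.2515])
  ([333.7, 186.1], 23, [0.4839, -0.0979])
  ([291.3, 200.3], 3, [0.5478, 0.0175])
```

View pics/s2.png

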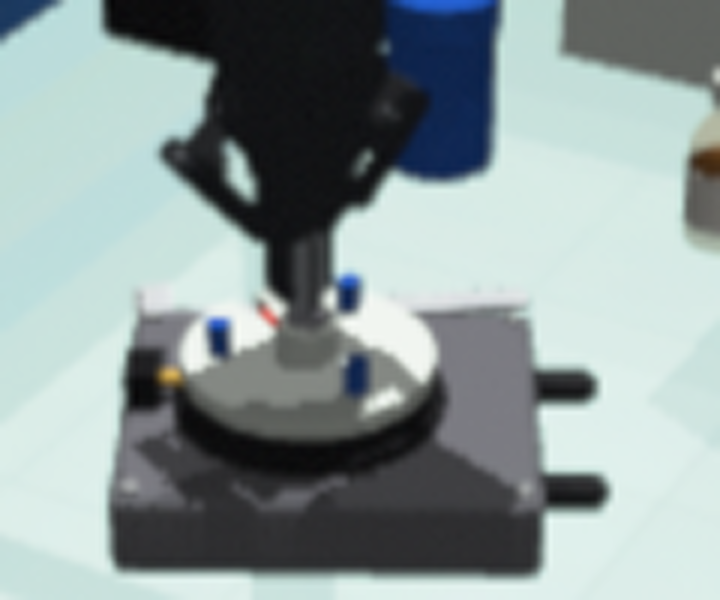

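```bash
python3 - <<'E'
from st import *
for n in("side","top"):
    c=env.calibration(n)
    P=np.array([s["ee_pos"],[.536,-.117,.09],[.4987,-.0977,.09]],float)
    print(n,cv2.projectPoints(P,np.array(c["rvec"],float),np.array(c["tvec"],float),np.array(c["camera_matrix"]),np.array(c["D"],float))[0].reshape(-1,2).round(1).tolist())
p,d=env.capture("side")
print(np.round(d[160:186:2,312:332:2],3))
p,d=env.capture("top");cv2.imwrite("pics/t3.png",cv2.resize(p[145:245,310:410,::-1],None,fx=6,fy=6,interpolation=cv2.INTER_CUBIC))
E
```

```text
t 2.5833 pos [ 0.5128 -0.0713  0.0933] F [-0.44  0.45 -0.22] w -0.0002961423763546777 zang -26.754980072419723 q [-0.33  0.05  2.04  0.    1.05  1.7 ]
side [[319.7, 181.4], [320.9, 172.5], [329.0, 179.2]]
top [[339.9, 202.6], [355.3, 195.2], [348.7, 207.6]]
[[1.166 1.192 1.177 1.175 1.179 1.186 1.192 1.509 1.51  1.511]
 [1.51  1.187 1.18  1.183 1.185 1.186 1.196 1.504 1.498 1.503]
 [1.493 1.2   1.186 1.183 1.187 1.189 1.203 1.488 1.49  1.489]
 [1.481 1.198 1.191 1.188 1.192 1.193 1.201 1.481 1.303 1.476]
 [1.477 1.463 1.192 1.194 1.193 1.194 1.207 1.305 1.295 1.473]
 [1.457 1.321 1.32  1.202 1.196 1.204 1.318 1.303 1.306 1.319]
 [1.309 1.311 1.312 1.276 1.28  1.273 1.275 1.308 1.308 1.307]
 [1.304 1.302 1.275 1.27  1.267 1.268 1.266 1.273 1.303 1.3  ]
 [1.29  1.291 1.277 1.264 1.261 1.262 1.263 1.275 1.294 1.296]
 [1.285 1.286 1.276 1.268 1.268 1.263 1.265 1.274 1.282 1.281]
 [1.278 1.278 1.274 1.275 1.265 1.264 1.27  1.278 1.241 1.24 ]
 [1.268 1.272 1.267 1.269 1.269 1.27  1.268 1.27  1.239 1.24 ]
 [1.262 1.263 1.257 1.262 1.26  1.256 1.26  1.258 1.243 1.246]]
```

View pics/t3.png

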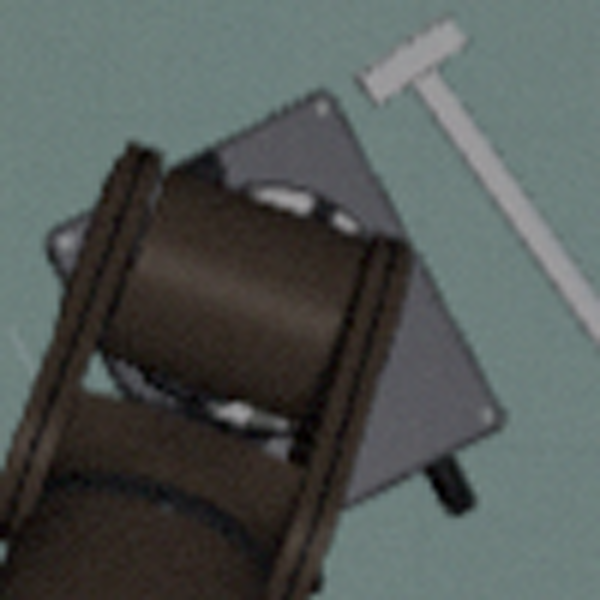

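The side view puts the fingertip near row 173, but the reported TCP projects to row 181. I'll check that before going lower.

```bash
python3 - <<'E'
from st import *
c=env.calibration("side");K=np.array(c["camera_matrix"]);R_=cv2.Rodrigues(np.array(c["rvec"]))[0];t=np.array(c["tvec"]).ravel()
def unp(d,m):
    v,u=np.where(m); p=cv2.undistortPoints(np.c_[u,v].astype(float).reshape(-1,1,2),K,np.array(c["D"])).reshape(-1,2)
    return (np.c_[p,np.ones(len(p))]*d[m][:,None]-t)@R_
p,d=env.capture("side")
m=np.zeros(d.shape,bool);m[150:178,305:335]=True;m&=(d<1.235)&(d>1)
w=unp(d,m);o=np.argsort(w[:,2]);print("lowest now",w[o[:8]].round(3).tolist())
print("disc/hub check",unp(d,(np.indices(d.shape)[0]==178)&(np.abs(np.indices(d.shape)[1]-321)<3)).round(3).tolist())
d0=np.load("side_d.npy");m=np.zeros(d.shape,bool);m[60:95,485:520]=True;m&=d0<1.75
w=unp(d0,m);o=np.argsort(w[:,2]);print("lowest start",w[o[:8]].round(3).tolist())
print(cv2.projectPoints(np.array([[.213,-.64,.194]]),R_,t,K,np.array(c["D"]))[0])
print(p[164:184,320].tolist())
E
```

```text
t 2.6833 pos [ 0.5136 -0.0714  0.0943] F [ 0.14 -0.66 -0.33] w 2.536996868136049e-05 zang -26.75519094064546 q [-0.33  0.05  2.04  0.    1.05  1.7 ]
lowest now [[0.508, -0.066, 0.131], [0.513, -0.063, 0.131], [0.517, -0.065, 0.131], [0.514, -0.066, 0.132], [0.505, -0.07, 0.132], [0.501, -0.069, 0.134], [0.507, -0.059, 0.134], [0.504, -0.064, 0.136]]
disc/hub check [[0.532, -0.1, 0.083], [0.529, -0.1, 0.083], [0.528, -0.103, 0.082], [0.523, -0.102, 0.084], [0.524, -0.108, 0.08]]
lowest start [[0.234, -0.682, 0.244], [0.193, -0.594, 0.245], [0.225, -0.682, 0.245], [0.208, -0.593, 0.246], [0.228, -0.679, 0.246], [0.236, -0.674, 0.246], [0.205, -0.593, 0.246], [0.195, -0.588, 0.246]]
[[[492.30247468  95.60760562]]]
[[63, 65, 67], [63, 65, 67], [63, 64, 66], [63, 65, 66], [63, 65, 67], [62, 64, 66], [62, 64, 66], [62, 63, 65], [62, 62, 65], [65, 66, 68], [84, 85, 85], [105, 108, 105], [103, 106, 102], [95, 98, 94], [95, 98, 93], [94, 97, 93], [94, 97, 94], [109, 111, 108], [130, 134, 129], [132, 136, 131]]
```

Depth shows the fingertips about 37 mm above the reported TCP, now and at the start, while sideways they agree. I'll go down 15 mm, which is safe under either reading, and check with depth.

```bash
cat > tip.py <<'E'
from st import *
c=env.calibration("side");K=np.array(c["camera_matrix"]);R_=cv2.Rodrigues(np.array(c["rvec"]))[0];t=np.array(c["tvec"]).ravel()
def unp(d,m):
    v,u=np.where(m); p=cv2.undistortPoints(np.c_[u,v].astype(float).reshape(-1,1,2),K,np.array(c["D"])).reshape(-1,2)
    return (np.c_[p,np.ones(len(p))]*d[m][:,None]-t)@R_,u,v
def tip(name=None):
    p,d=env.capture("side")
    if name: cv2.imwrite(name,cv2.resize(p[120:220,270:390,::-1],None,fx=6,fy=6,interpolation=cv2.INTER_CUBIC))
    # dark pixels within 25 mm of the reported TCP's vertical line
    m=(p.max(2)<90)&(d>0); w,u,v=unp(d,m); k=(np.hypot(*(w[:,:2]-np.array(s["ee_pos"])[:2]).T)<.025)&(w[:,2]>.074)
    w,u,v=w[k],u[k],v[k]; o=np.argsort(w[:,2])[:8]; print("tip",np.median(w[o],0).round(4),"px",np.median(u[o]),v[o].max())
E
python3 -m crank '[[[0,0.8,0],[0,0,0],-1],[[0,1.5,0],[0,0,0],-1],[[0,1.5,0],[0,0,0],-1]]'
python3 -c "
from tip import *
tip('pics/s4.png')"
```

```text
t: 2.98
ee_pos: [0.5126, -0.071, 0.0778]
orientation: [0.371, -0.371, 0.603, -0.602]
contact_force: [-0.4, -0.2, -0.0]
gripper_width: 0.0002
t 2.9833 pos [ 0.5126 -0.071   0.0778] F [-0.39 -0.24 -0.05] w 0.00024138307776809333 zang -26.75514931535607 q [-0.33  0.07  2.05  0.    1.02  1.7 ]
tip [ 0.5012 -0.0767  0.101 ] px 324.5 185
```

View pics/s4.png

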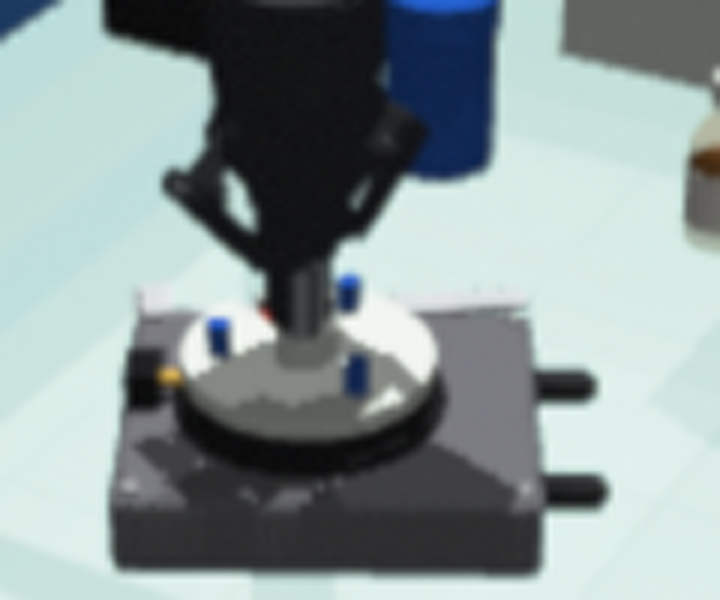

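```bash
python3 -m crank '[[[0,0.4,0],[0,0,0],-1],[[0,0.8,0],[0,0,0],-1]]'
python3 -m crank '[[[0,0.5,0],[0,0,0],-1],[[0,1.0,0],[0,0,0],-1],[[0,1.0,0],[0,0,0],-1]]'
python3 -c "
from tip import *
tip('pics/s5.png')
p,d=env.capture('side');print(p[168:190,317:325].max(2));print(d[168:190,317:325].round(3))"
```

```text
t: 3.2
ee_pos: [0.5128, -0.071, 0.0699]
orientation: [0.371, -0.371, 0.603, -0.602]
contact_force: [-0.3, -0.3, -0.6]
gripper_width: 0.0001
t: 3.45
ee_pos: [0.5118, -0.0707, 0.0584]
orientation: [0.37, -0.371, 0.603, -0.601]
contact_force: [0.2, 0.2, -0.7]
gripper_width: 0.0001
t 3.45 pos [ 0.5118 -0.0707  0.0584] F [ 0.16  0.24 -0.66] w 8.767169359165784e-05 zang -26.752276034272885 q [-0.33  0.1   2.06  0.    0.98  1.7 ]
tip [ 0.5002 -0.081   0.0942] px 326.0 185
[[ 19  21  21  21  21  23  22  24]
 [ 20  21  22  23  26  35  36  37]
 [ 21  22  27  34  38  49  55  52]
 [ 22  26  41  54  49  52  63  54]
 [ 21  31  53  66  56  50  63  53]
 [ 22  33  55  68  57  51  64  53]
 [ 23  33  54  67  57  49  62  49]
 [ 21  32  55  68  56  50  63  45]
 [ 23  34  57  68  57  50  64  44]
 [ 23  35  59  68  56  50  62  49]
 [ 23  32  55  67  56  51  66  64]
 [ 26  33  54  68  56  51  72  84]
 [ 48  44  58  68  57  54  83 107]
 [ 93  73  69  71  65  76 108 127]
 [128 112  96  95 100 113 134 137]
 [137 133 126 127 133 136 137 137]
 [137 138 137 136 137 137 137 136]
 [128 136 137 133 124 124 124 124]

[... 563 characters left out ...]
1.209 1.201 1.208 1.209 1.211 1.223]
 [1.208 1.209 1.214 1.206 1.215 1.213 1.214 1.226]
 [1.21  1.213 1.208 1.208 1.206 1.212 1.217 1.221]
 [1.208 1.212 1.214 1.213 1.215 1.211 1.218 1.226]
 [1.215 1.213 1.216 1.213 1.214 1.215 1.22  1.274]
 [1.218 1.219 1.216 1.214 1.216 1.223 1.218 1.273]
 [1.267 1.223 1.223 1.215 1.221 1.268 1.271 1.269]
 [1.269 1.263 1.264 1.262 1.263 1.264 1.262 1.262]
 [1.26  1.259 1.258 1.258 1.259 1.256 1.256 1.259]
 [1.253 1.254 1.253 1.256 1.259 1.254 1.256 1.251]
 [1.252 1.253 1.253 1.251 1.253 1.249 1.252 1.253]
 [1.246 1.245 1.249 1.248 1.243 1.248 1.245 1.247]
 [1.246 1.243 1.241 1.244 1.243 1.243 1.241 1.242]
 [1.239 1.242 1.235 1.237 1.239 1.238 1.239 1.239]]
```

No contact down to a reported 0.058. The tip is really at about 0.096, so its z offset is about +38 mm. I'll go down 18 mm more.

```bash
python3 -m crank '[[[0,0.6,0],[0,0,0],-1],[[0,1.2,0],[0,0,0],-1],[[0,1.5,0],[0,0,0],-1],[[0,1.7,0],[0,0,0],-1],[[0,1.7,0],[0,0,0],-1]]'
python3 -c "
from tip import *
p,d=env.capture('side');cv2.imwrite('pics/s6.png',cv2.resize(p[140:220,270:380,::-1],None,fx=7,fy=7,interpolation=cv2.INTER_CUBIC))
C=np.array([.536,-.117]);e=np.array(s['ee_pos'])[:2]-C;print(np.hypot(*e),np.degrees(np.arctan2(*e[::-1])))
m=np.zeros(d.shape,bool);m[182:194,318:322]=1;w,u,v=unp(d,m)
for k in range(0,len(w),4):print(v[k],w[k:k+4].mean(0).round(4))"
```

```text
t: 3.97
ee_pos: [0.512, -0.0707, 0.0416]
orientation: [0.37, -0.371, 0.603, -0.601]
contact_force: [0.3, 0.6, 0.2]
gripper_width: -0.0
t 3.9667 pos [ 0.512  -0.0707  0.0416] F [0.29 0.58 0.19] w -1.5789718464544803e-05 zang -26.7513707432209 q [-0.33  0.13  2.07  0.    0.95  1.7 ]
0.05216026664738066 117.45459938331581
182 [ 0.5079 -0.0619  0.0981]
183 [ 0.5078 -0.0617  0.095 ]
184 [ 0.5069 -0.0601  0.093 ]
185 [ 0.5064 -0.0594  0.0903]
186 [ 0.507  -0.0603  0.0864]
187 [ 0.5088 -0.0631  0.0809]
188 [ 0.5104 -0.0658  0.0756]
189 [ 0.5109 -0.0667  0.0716]
190 [ 0.5079 -0.0616  0.0723]
191 [ 0.5081 -0.0619  0.0687]
192 [ 0.5076 -0.061   0.0661]
193 [ 0.5101 -0.0651  0.0596]
```

View pics/s6.png

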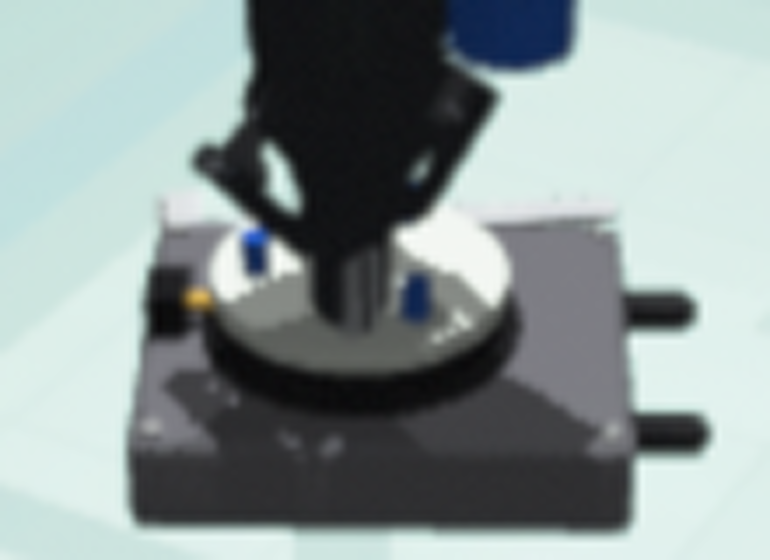

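The tip sits between the posts, just above the disc. Next I'll work out the pushing arc, short of the goal first.

```bash
cat > arc.py <<'E'
from st import *
def arc(phis,r=.0467,z=.0405):
    for f in phis:
        a=np.radians(f);p=np.array([.536+r*np.cos(a),-.117+r*np.sin(a),z])
        za=np.degrees(np.arctan2(R[1,2],R[0,2]))
        print(f,np.round(R.T@(p-s["ee_pos"])*100,2),"wy",round(-np.radians((f-154-za+180)%360-180),3))
E
python3 -c "
from arc import *
arc([124,128,132,136,140,144,148])"
```

```text
t 4.0167 pos [ 0.5123 -0.0708  0.0421] F [-0.45 -0.35 -1.34] w 3.358797412614557e-05 zang -26.748511681244413 q [-0.33  0.13  2.07  0.    0.95  1.7 ]
124 [0.77 0.15 0.12] wy 0.057
128 [ 1.06  0.15 -0.03] wy -0.013
132 [ 1.36  0.15 -0.15] wy -0.083
136 [ 1.67  0.15 -0.26] wy -0.153
140 [ 1.98  0.15 -0.35] wy -0.223
144 [ 2.3   0.15 -0.41] wy -0.292
148 [ 2.63  0.15 -0.45] wy -0.362
```

```bash
python3 -m crank '[[[0.4,0.1,0.1],[0,0,0],-1],[[0.75,0.1,0.1],[0,0,0],-1],[[1.05,0.1,0],[0,0,0],-1],[[1.35,0.1,-0.15],[0,-0.08,0],-1],[[1.65,0.1,-0.25],[0,-0.15,0],-1],[[2.0,0.1,-0.35],[0,-0.22,0],-1],[[2.3,0.1,-0.4],[0,-0.29,0],-1],[[2.6,0.1,-0.45],[0,-0.36,0],-1],[[2.6,0.1,-0.45],[0,-0.36,0],-1]]'
python3 -c "
from arc import *
arc([148,151,154,157,160,163,166,169,172,175])
look('side',(280,380,150,220))"
```

```text
t: 4.77
ee_pos: [0.4965, -0.0924, 0.0413]
orientation: [0.473, -0.473, 0.527, -0.525]
contact_force: [-0.6, 0.1, -0.5]
gripper_width: -0.0
t 4.7667 pos [ 0.4965 -0.0924  0.0413] F [-0.61  0.11 -0.48] w -1.5662571043254946e-05 zang -6.100074781442712 q [-0.39  0.1   2.1   0.    0.94  1.29]
148 [-0.02  0.08 -0.01] wy -0.002
151 [ 0.2   0.08 -0.11] wy -0.054
154 [ 0.43  0.08 -0.2 ] wy -0.106
157 [ 0.66  0.08 -0.28] wy -0.159
160 [ 0.9   0.08 -0.34] wy -0.211
163 [ 1.14  0.08 -0.4 ] wy -0.264
166 [ 1.38  0.08 -0.44] wy -0.316
169 [ 1.62  0.08 -0.46] wy -0.368
172 [ 1.87  0.08 -0.48] wy -0.421
175 [ 2.11  0.08 -0.48] wy -0.473
blue
  ([307.1, 178.4], 9, [0.5533, -0.0713])
  ([334.0, 180.0], 5, [0.4849, -0.1012])
red
brass
  ([297.7, 182.4], 12, [0.5946, -0.0849])
white
  ([332.4, 179.6], 3440, [0.5032, -0.1254])
  ([310.0, 185.0], 7, [0.5437, -0.0703])
  ([291.5, 200.5], 4, [0.547, 0.018])
```

The cover is turning with the finger: post1 is now at about 54°, as predicted.

```bash
python3 -m crank '[[[0.2,0.1,-0.1],[0,-0.05,0],-1],[[0.45,0.1,-0.2],[0,-0.1,0],-1],[[0.65,0.1,-0.3],[0,-0.16,0],-1],[[0.9,0.1,-0.35],[0,-0.21,0],-1],[[1.15,0.1,-0.4],[0,-0.26,0],-1],[[1.4,0.1,-0.45],[0,-0.32,0],-1],[[1.6,0.1,-0.45],[0,-0.37,0],-1],[[1.85,0.1,-0.5],[0,-0.42,0],-1],[[2.1,0.1,-0.5],[0,-0.47,0],-1],[[2.1,0.1,-0.5],[0,-0.47,0],-1]]'
python3 -c "
from tip import *
from arc import arc
arc([175,177,179,181,182,183,184])
o=look('side',(280,380,150,220),'pics/s7.png')"
```

```text
t: 5.65
ee_pos: [0.4893, -0.1128, 0.0404]
orientation: [0.582, -0.581, 0.403, -0.402]
contact_force: [-0.2, 0.1, 0.7]
gripper_width: 0.0004
t 5.65 pos [ 0.4893 -0.1128  0.0404] F [-0.15  0.08  0.65] w 0.0003866409945053379 zang 20.617246388631724 q [-0.43  0.1   2.11  0.    0.94  0.78]
175 [ 0.02 -0.01  0.01] wy -0.007
177 [ 0.16 -0.01 -0.06] wy -0.042
179 [ 0.32 -0.01 -0.12] wy -0.076
181 [ 0.47 -0.01 -0.18] wy -0.111
182 [ 0.54 -0.01 -0.2 ] wy -0.129
183 [ 0.62 -0.01 -0.23] wy -0.146
184 [ 0.7  -0.01 -0.25] wy -0.164
blue
  ([315.4, 167.8], 9, [0.5627, -0.1317])
  ([311.2, 181.2], 13, [0.5361, -0.0651])
red
brass
  ([297.5, 182.4], 11, [0.5953, -0.0848])
white
  ([331.3, 178.5], 3715, [0.5089, -0.1291])
  ([316.0, 181.8], 6, [0.5376, -0.0925])
  ([291.5, 200.5], 4, [0.547, 0.018])
```

View pics/s7.png

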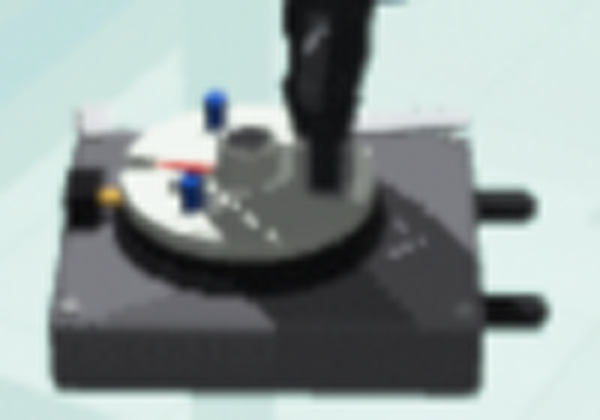

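The view shows the notch at about 20–21°, roughly 8° short of the pin. I'll finish the push, back off, lift and measure from above.

```bash
python3 -m crank '[[[0.15,0,-0.05],[0,-0.04,0],-1],[[0.3,0,-0.1],[0,-0.08,0],-1],[[0.47,0,-0.2],[0,-0.11,0],-1],[[0.6,0,-0.2],[0,-0.14,0],-1],[[0.6,0,-0.2],[0,-0.14,0],-1],[[0.6,0,-0.2],[0,-0.14,0],-1]]'
python3 -m crank '[[[-0.5,0,0],[0,0,0],-1],[[-0.8,-0.5,0],[0,0,0],-1],[[-0.8,-2,0],[0,0,0],-1],[[-0.8,-5,0],[0,0,0],-1],[[-0.8,-8,0],[0,0,0],-1],[[-0.8,-8,-3],[0,0,0],-1],[[-0.8,-8,-6],[0,0,0],-1]]'
python3 -c "
from st import *
to([.536,-.117,.10])
for n,roi in(('top',(310,410,145,245)),('side',(280,380,150,220))):
    o=look(n,roi,'pics/%s8.png'%n)
    for c,a,w in o['blue']:
        q=ray(n,[c],.0865 if n=='top' else .081)[0,:2]-[.536,-.117];print(n,np.hypot(*q).round(4),np.degrees(np.arctan2(*q[::-1])).round(1))
"
```

```text
t: 6.2
ee_pos: [0.4892, -0.119, 0.0403]
orientation: [0.608, -0.607, 0.363, -0.361]
contact_force: [-1.1, 1.1, 0.6]
gripper_width: -0.0001
t: 6.78
ee_pos: [0.4346, -0.1414, 0.1237]
orientation: [0.608, -0.608, 0.36, -0.363]
contact_force: [-0.4, 0.8, -0.2]
gripper_width: 0.0005
t 6.7833 pos [ 0.4346 -0.1414  0.1237] F [-0.44  0.78 -0.23] w 0.00046894773073066065 zang 28.56469629501347 q [-0.54 -0.14  2.16  0.    1.11  0.53]
to [0.536, -0.117, 0.1] tool cm [ 2.7   2.4  10.07]
blue
  ([362.0, 183.5], 8, [0.5715, -0.1366])
  ([341.1, 195.1], 8, [0.5355, -0.0747])
  ([361.2, 207.6], 5, [0.4995, -0.1349])
red
  ([349.6, 186.6], 14, [0.5636, -0.1013])
brass
  ([345.1, 179.0], 22, [0.5884, -0.0883])
  ([377.0, 212.7], 3, [0.4866, -0.1873])
  ([380.7, 217.0], 3, [0.4736, -0.1987])
  ([395.6, 226.6], 7, [0.4451, -0.2445])
  ([403.7, 229.0], 3, [0.4382, -0.2694])
  ([364.0, 231.0], 3, [0.43, -0.1481])
  ([371.7, 235.3], 3, [0.4172, -0.1716])
  ([378.0, 241.2], 4, [0.3996, -0.1911])
white
  ([378.1, 154.7], 56, [0.6629, -0.1869])
  ([394.8, 178.1], 130, [0.5922, -0.2384])
  ([362.1, 189.7], 334, [0.5547, -0.1392])
  ([344.4, 198.3], 318, [0.5275, -0.0857])
top 0.0411 -29.1
top 0.0421 90.1
top 0.0407 -153.3
blue
  ([313.5, 168.0], 10, [0.5669, -0.1279])
  ([335.5, 175.3], 11, [0.4932, -0.1246])
  ([313.0, 181.3], 9, [0.5315, -0.0667])
red
brass
  ([297.5, 182.2], 12, [0.5955, -0.0854])
white
  ([330.5, 177.7], 4264, [0.5127, -0.1315])
  ([338.3, 181.3], 10, [0.4846, -0.126])
  ([291.3, 200.3], 3, [0.5478, 0.0175])
side 0.0454 -31.4
side 0.0414 -150.7
side 0.0383 85.6
```

```bash
python3 -c "
import cv2,numpy as np
a=cv2.imread('pics/top8.png');b=cv2.imread('pics/side8.png');b=cv2.copyMakeBorder(b,0,a.shape[0]-b.shape[0],0,0,0)
cv2.imwrite('pics/c8.png',cv2.resize(np.hstack([a,b]),(800,400)))"
```

```text
(no output)
```

View pics/c8.png

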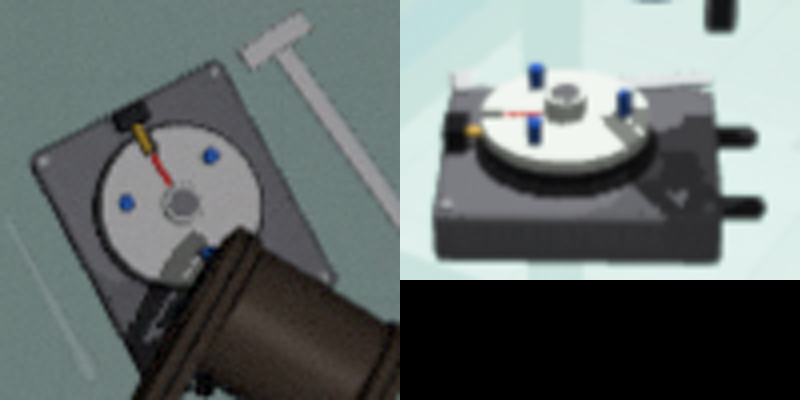

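The notch is at about 30° by post1 and post2 and 29.6° by the red line, against the pin at 28.5°. That is inside the ±2.6° the notch allows, and brass shows in the notch from above. I'll move over the hub.

```bash
python3 -m crank '[[[1,0,3.5],[0,0,0],-1],[[2,0,7],[0,0,0],-1],[[2.7,0,10],[0,0,0],-1],[[2.7,2,10.1],[0,0,0],-1],[[2.7,4,10.1],[0,0,0],-1],[[2.7,5.5,10.1],[0,0,0],-1],[[2.7,6.3,10.1],[0,0,0],-1],[[2.7,6.5,10.1],[0,0,0],-1],[[2.7,6.5,10.1],[0,0,0],-1]]'
python3 -c "
from tip import *
to([.536,-.117,.05]);to([.536,-.117,.041])
p,d=env.capture('side');m=np.zeros(d.shape,bool);m[160:184,319:323]=1;w,u,v=unp(d,m)
for k in range(0,len(w),4):print(v[k],w[k:k+4].mean(0).round(4),p[v[k],320].tolist())"
```

```text
t: 7.63
ee_pos: [0.5322, -0.1168, 0.0553]
orientation: [-0.607, 0.607, -0.364, 0.362]
contact_force: [-0.3, -0.6, -0.0]
gripper_width: 0.0001
t 7.6333 pos [ 0.5322 -0.1168  0.0553] F [-0.26 -0.65 -0.04] w 0.00010008950555468928 zang 28.283132545013693 q [-0.4   0.17  2.    0.    0.98  0.67]
to [0.536, -0.117, 0.05] tool cm [0.2  0.53 0.32]
to [0.536, -0.117, 0.041] tool cm [0.2  1.43 0.33]
160 [ 0.5112 -0.0737  0.1595] [17, 18, 21]
161 [ 0.52   -0.0885  0.1465] [20, 21, 22]
162 [ 0.5192 -0.0871  0.1443] [17, 19, 21]
163 [ 0.5209 -0.0899  0.1393] [19, 20, 22]
164 [ 0.5289 -0.1034  0.1269] [20, 22, 23]
165 [ 0.5296 -0.1045  0.123 ] [21, 23, 24]
166 [ 0.5292 -0.1038  0.1202] [23, 25, 25]
167 [ 0.5298 -0.1048  0.1163] [21, 24, 24]
168 [ 0.5293 -0.1039  0.1138] [21, 22, 24]
169 [ 0.5298 -0.1046  0.11  ] [23, 24, 26]
170 [ 0.5313 -0.1072  0.1049] [22, 25, 25]
171 [ 0.5299 -0.1049  0.1033] [23, 24, 26]
172 [ 0.5291 -0.1033  0.1012] [39, 40, 42]
173 [ 0.5326 -0.1092  0.0937] [55, 56, 58]
174 [ 0.5323 -0.1087  0.0907] [60, 61, 62]
175 [ 0.5294 -0.1038  0.091 ] [80, 82, 79]
176 [ 0.5284 -0.102   0.089 ] [94, 97, 93]
177 [ 0.5285 -0.1022  0.0855] [96, 99, 94]
178 [ 0.5283 -0.1018  0.0825] [95, 98, 93]
179 [ 0.5289 -0.1027  0.0786] [96, 98, 94]
180 [ 0.5277 -0.1008  0.0766] [94, 98, 93]
181 [ 0.5277 -0.1007  0.0733] [91, 95, 91]
182 [ 0.5258 -0.0975  0.0724] [91, 94, 90]
183 [ 0.5243 -0.0947  0.0711] [90, 94, 90]
```

```bash
python3 -m crank '[[[0.2,0,0.3],[0,0,0],-1],[[0.2,0.2,0.3],[0,0,0],-1],[[0.2,0.4,0.3],[0,0,0],-1],[[0.2,0.4,0.3],[0,0,0],-1]]'
python3 -m crank '[[[0,0.1,0],[0,0,0],-1],[[0,0.2,0],[0,0,0],-1],[[0,0.3,0],[0,0,0],-1],[[0,0.3,0],[0,0,0],-1]]'
```

```text
t: 8.02
ee_pos: [0.5373, -0.1179, 0.053]
orientation: [0.607, -0.607, 0.362, -0.363]
contact_force: [1.9, -0.6, 1.6]
gripper_width: -0.0001
t: 8.35
ee_pos: [0.5374, -0.1179, 0.0501]
orientation: [0.607, -0.607, 0.362, -0.363]
contact_force: [0.6, 0.4, 3.6]
gripper_width: -0.0001
```

Contact at a reported 0.052, with about 3.6 N. I'll press on in small steps; home should be near 0.041.

```bash
python3 -m crank '[[[0,0.1,0],[0,0,0],-1],[[0,0.2,0],[0,0,0],-1],[[0,0.3,0],[0,0,0],-1],[[0,0.3,0],[0,0,0],-1]]'
python3 -m crank '[[[0,0.1,0],[0,0,0],-1],[[0,0.2,0],[0,0,0],-1],[[0,0.2,0],[0,0,0],-1]]'
```

```text
t: 8.68
ee_pos: [0.5374, -0.1179, 0.0468]
orientation: [0.607, -0.607, 0.362, -0.363]
contact_force: [-0.1, 0.7, 1.1]
gripper_width: -0.0
t: 8.93
ee_pos: [0.5374, -0.1179, 0.0446]
orientation: [0.607, -0.607, 0.362, -0.363]
contact_force: [0.4, 0.4, 1.9]
gripper_width: -0.0003
```

It has passed the 2 mm block, so the notch is going over the pin.

```bash
python3 -m crank '[[[0,0.1,0],[0,0,0],-1],[[0,0.2,0],[0,0,0],-1],[[0,0.2,0],[0,0,0],-1]]'
python3 -m crank '[[[0,0.1,0],[0,0,0],-1],[[0,0.15,0],[0,0,0],-1],[[0,0.15,0],[0,0,0],-1]]'
```

```text
t: 9.18
ee_pos: [0.5375, -0.118, 0.0432]
orientation: [0.607, -0.607, 0.362, -0.363]
contact_force: [-2.5, 0.6, 7.2]
gripper_width: -0.0001
t: 9.43
ee_pos: [0.5376, -0.118, 0.0431]
orientation: [-0.607, 0.607, -0.363, 0.363]
contact_force: [-4.6, 2.1, 11.4]
gripper_width: 0.0
```

It stops at 0.0431 with force rising, about 10–11 mm below first contact. One more firm press, then I'll lift clear and look.

```bash
python3 -m crank '[[[0,0.15,0],[0,0,0],-1],[[0,0.3,0],[0,0,0],-1],[[0,0.3,0],[0,0,0],-1]]'
python3 -m crank '[[[0,-0.5,0],[0,0,0],-1],[[0,-2,0],[0,0,0],-1],[[0,-5,0],[0,0,0],-1],[[0,-8,0],[0,0,0],-1],[[0,-8,-4],[0,0,0],-1],[[0,-8,-8],[0,0,0],-1],[[0,-8,-11],[0,0,0],-1],[[0,-8,-11],[0,0,0],-1]]'
python3 -c "
from tip import *
for n,roi in(('top',(310,410,145,245)),('side',(280,380,150,220))):
    o=look(n,roi,'pics/%s9.png'%n)
a=cv2.imread('pics/top9.png');b=cv2.imread('pics/side9.png');b=cv2.copyMakeBorder(b,0,a.shape[0]-b.shape[0],0,0,0)
cv2.imwrite('pics/c9.png',cv2.resize(np.hstack([a,b]),(800,400)))
# disc face height by side depth, now vs start
p,d=env.capture('side');d0=np.load('side_d.npy');P=cv2.projectPoints(np.array([[.536,-.117,.09]]),R_,t,K,np.array(c['D']))[0]
for x,y,z in((.505,-.155,.072),(.575,-.117,.072),(.52,-.075,.072)):
    u,v=cv2.projectPoints(np.array([[x,y,z]]),R_,t,K,np.array(c['D']))[0].ravel().round().astype(int)
    m=np.zeros(d.shape,bool);m[v-1:v+2,u-1:u+2]=1
    print(unp(d0,m)[0].mean(0).round(4),unp(d,m)[0].mean(0).round(4))
"
```

```text
t: 9.68
ee_pos: [0.5377, -0.1181, 0.043]
orientation: [-0.607, 0.607, -0.363, 0.362]
contact_force: [-8.1, 2.3, 17.7]
gripper_width: -0.0
t: 10.35
ee_pos: [0.4369, -0.1711, 0.1216]
orientation: [-0.606, 0.607, -0.365, 0.362]
contact_force: [0.8, -0.2, -1.1]
gripper_width: 0.0001
t 10.35 pos [ 0.4369 -0.1711  0.1216] F [ 0.8  -0.21 -1.12] w 0.00012746351773235408 zang 28.14347219349841 q [-0.59 -0.1   2.13 -0.    1.11  0.49]
blue
  ([361.5, 184.0], 10, [0.57, -0.1351])
  ([341.0, 195.5], 8, [0.5344, -0.0744])
  ([361.7, 207.9], 9, [0.4986, -0.1363])
red
  ([349.8, 187.7], 15, [0.56, -0.1018])
brass
  ([345.1, 179.3], 25, [0.5875, -0.0884])
white
  ([378.3, 154.7], 62, [0.6631, -0.1877])
  ([394.8, 178.0], 140, [0.5922, -0.2385])
  ([353.5, 195.9], 751, [0.5354, -0.1133])
blue
  ([313.7, 171.1], 10, [0.5576, -0.1136])
  ([335.4, 177.9], 11, [0.4868, -0.1124])
  ([313.4, 184.9], 11, [0.5213, -0.0519])
red
brass
  ([298.7, 181.9], 18, [0.5935, -0.0888])
white
  ([330.6, 177.8], 4419, [0.5124, -0.1313])
  ([291.3, 200.3], 3, [0.5478, 0.0175])
[ 0.5036 -0.1529  0.0724] [ 0.5137 -0.1719  0.059 ]
[ 0.574  -0.1142  0.075 ] [ 0.588  -0.1363  0.0588]
[ 0.5195 -0.073   0.0717] [ 0.5276 -0.0865  0.0614]
```

View pics/c9.png

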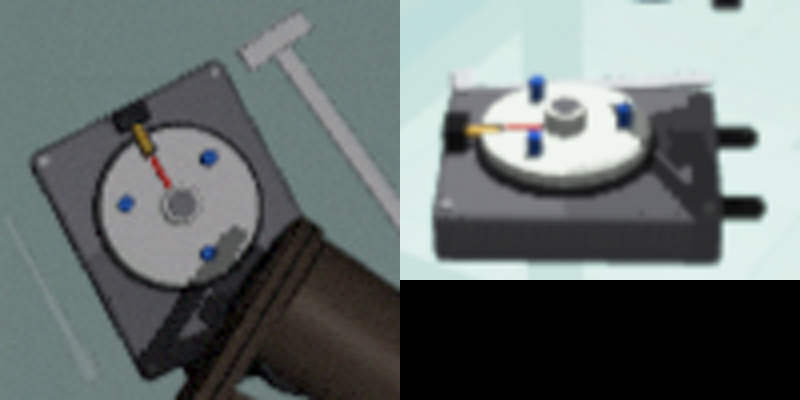

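The disc face is now at about 0.060 m (home is 0.061), and the brass pin shows lying in the notch in both views. The arm is clear, so I'll hand in.

```bash
python3 -c "
from plant import env
print(env.close_job(), env.get_state()['t'])"
```

```text
the job is handed in; nothing more can be done
the job is handed in; nothing more can be done
```

The impeller cover is turned onto the brass pin and pressed fully home, and the job is handed in. I pushed post2 about 57° anticlockwise with the shut fingertips, then pressed on the hub in small steps. The arm is lifted clear.

- **Seating:** by depth, the disc's upper face went from about 72–75 mm to about 59–61 mm above the shelf; fully home is 61 mm. The cover stopped firmly at up to about 18 N upward, with about 8 N sideways. The brass pin shows lying in the notch in both views.
- **Alignment before pressing:** the notch was at about 30° and the pin at 28.5°, within the ±2.6° the notch allows. The posts and the red line agreed to about 1°; post2 was partly hidden from above and I discounted it.
- **Disagreement:** the fingertips stood about 38 mm above the reported TCP height throughout. I set working heights from depth and contact instead.
- **Not checked:** I did not measure the loose things or the valve afterwards. The arm never worked near them, and in the last pictures the scraper and pipette look as before. The job took about 10.5 s.

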